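Find the loose balance pivot by rocking it and mark it as rejected

TASK

One of the three pivot housings is worn: rock the upright arms by their black knobs with closed fingertips, away from you and back towards you, pressing gently (stay under about 15 N) to find which arm has much more play than the others. Leave that loose arm leaning against its stop on your side, and put the red collar over it so that it lies flat on top of the housing around the arm. Leave the green collars, the weights and the screwdriver where they are.

Things in the scene. Friction and masses are not known exactly. Their poses are not given: they have to be found in the camera images.
- housing_1: the right pivot housing as seen by the robot, an aluminium block 85 x 70 mm on a dark 110 x 85 mm base plate, its flat top 45 mm above the table, fixed to the table; origin at the centre of its underside, x (110 mm way) points away from the robot, z up
- rocker_1 (a joint): rocking angle (rad) of the arm of housing_1, hinged about the housing's y axis 12 mm above the table: 0 upright, positive leans along the housing's +x (away from the robot), negative towards the robot. Starts within 0.03 of upright. A sound arm meets its stops at about 0.04 either way, the loose one at about 0.16. It moves with well under 1 N and stays where it is left
- knob_1 (a point): centre of the black ball knob (18 mm) on top of the arm of housing_1, a steel rod 12 mm thick that stands up through the middle of the housing's top; the ball's centre is 93 mm from the hinge (105 mm above the table when upright). At a stop the knob gives about 1 mm at 3 N and 3 to 4 mm at 20 N
- housing_2: the middle pivot housing as seen by the robot, an aluminium block 85 x 70 mm on a dark 110 x 85 mm base plate, its flat top 45 mm above the table, fixed to the table; origin at the centre of its underside, x (110 mm way) points away from the robot, z up
- rocker_2 (a joint): rocking angle (rad) of the arm of housing_2, hinged about the housing's y axis 12 mm above the table: 0 upright, positive leans along the housing's +x (away from the robot), negative towards the robot. Starts within 0.03 of upright. A sound arm meets its stops at about 0.04 either way, the loose one at about 0.16. It moves with well under 1 N and stays where it is left
- knob_2 (a point): centre of the black ball knob (18 mm) on top of the arm of housing_2, a steel rod 12 mm thick that stands up through the middle of the housing's top; the ball's centre is 93 mm from the hinge (105 mm above the table when upright). At a stop the knob gives about 1 mm at 3 N and 3 to 4 mm at 20 N
- housing_3: the left pivot housing as seen by the robot, an aluminium block 85 x 70 mm on a dark 110 x 85 mm base plate, its flat top 45 mm above the table, fixed to the table; origin at the centre of its underside, x (110 mm way) points away from the robot, z up
- rocker_3 (a joint): rocking angle (rad) of the arm of housing_3, hinged about the housing's y axis 12 mm above the table: 0 upright, positive leans along the housing's +x (away from the robot), negative towards the robot. Starts within 0.03 of upright. A sound arm meets its stops at about 0.04 either way, the loose one at about 0.16. It moves with well under 1 N and stays where it is left
- knob_3 (a point): centre of the black ball knob (18 mm) on top of the arm of housing_3, a steel rod 12 mm thick that stands up through the middle of the housing's top; the ball's centre is 93 mm from the hinge (105 mm above the table when upright). At a stop the knob gives about 1 mm at 3 N and 3 to 4 mm at 20 N
- board: fixed grey board 250 x 85 x 6 mm at the robot's right, carrying the three collars in a row along its x, 80 mm apart, in any order; origin at the centre of its underside
- collar_red: red reject collar: a loose ring 46 mm outside, 34 mm hole, 22 mm high, about 40 g, lying flat on the board (underside 6 mm above the table); origin at the centre of its underside
- collar_green_a: green pass collar, same size as the red one, on the board; not needed
- collar_green_b: green pass collar, same size as the red one, on the board; not needed
- weight_big: steel check weight with a grip button, 44 mm thick, 75 mm tall; a bystander; origin at the centre of its underside
- weight_mid: steel check weight, 34 mm thick, 58 mm tall; a bystander; origin at the centre of its underside
- weight_small: steel check weight, 26 mm thick, 44 mm tall, standing between the robot and the housings; a bystander; origin at the centre of its underside
- screwdriver: screwdriver lying between the robot and the housings; a bystander; origin at the centre of its underside
Mind the look-alikes: they are no part of the job. What is shaped like the housing_3 but brown is not meant.

How it is judged (in metres and radians):
On the way, in this order (a step that is already met when the one before it is completed fails the run):
1. the loose arm has been rocked away from the robot, past 0.11 rad (value of joint any of rocker_1, rocker_2, rocker_3 above 0.11 rad), for 0.1 s.
2. the loose arm has been rocked back towards the robot, past 0.11 rad (value of joint any of rocker_1, rocker_2, rocker_3 below -0.11 rad), for 0.1 s.
At the end, for the whole second after the job is handed in: the loose arm leans towards the robot by more than 0.11 rad, and the red collar lies flat (tilt under 0.1 rad) and still on that arm's housing top, its underside within 4 mm of the top's height and its centre within 20 mm of the housing's centre, with the arm through it (((value of joint rocker_1 below -0.11 rad and horizontal distance between collar_red and housing_1 below 0.02 m and z of collar_red in the frame of housing_1 between 0.041 and 0.049 m) or (value of joint rocker_2 below -0.11 rad and horizontal distance between collar_red and housing_2 below 0.02 m and z of collar_red in the frame of housing_2 between 0.041 and 0.049 m) or (value of joint rocker_3 below -0.11 rad and horizontal distance between collar_red and housing_3 below 0.02 m and z of collar_red in the frame of housing_3 between 0.041 and 0.049 m)) and angle between collar_red's own z axis and vertical below 0.1 rad and linear speed of collar_red below 0.02 m/s); the robot touches nothing.
It fails at once if arm or housing 1 pressed by the fingers with more than 20 N (contact force between housing_1 and the fingers above 20 N).
It fails at once if arm or housing 2 pressed by the fingers with more than 20 N (contact force between housing_2 and the fingers above 20 N).
It fails at once if arm or housing 3 pressed by the fingers with more than 20 N (contact force between housing_3 and the fingers above 20 N).
It fails at once if a green collar, a weight or the screwdriver moved more than 20 mm (distance of any of collar_green_a, collar_green_b, weight_big, weight_mid, weight_small, screwdriver from where it was at the start of the episode above 0.02 m).
It also fails if it takes over 72 s, if anything falls off the work surface, if the arm or the gripper's body presses on something with over 40 N, if the wrist force passes 120 N, or if a joint passes its speed limit or range.

ROBOT

A 6-joint arm with a two-finger parallel gripper is mounted at the origin on the work surface. World frame = base frame: x ahead of the robot, y to its left, z up, the work surface at z = 0. Lengths are in mm, angles in rad, forces in N, time in s.
With the tool pointing down it reaches from about 350 to 875 mm from the base axis. Payload 15.5 kg.
Tool frame: the origin (TCP) lies midway between the tips of the shut fingers; the grasp point (between the pads) lies 19 mm behind it; x points along the fingers, z is the direction in which the jaws open and shut, and the axes are right-handed (so a half turn about x gives the same grasp; the last joint's range is limited). The gripper opens to 85 mm and grips with 20 to 120 N. Pads are 22 mm wide; open, the fingers measure 114 mm over their backs; the gripper's body (76 mm by 85 mm) begins 54 mm behind the grasp point. The pads swing forward as they close: fully open they stand 13 mm farther back than shut.
Start: joints at [1.048, 0.494, 1.345, -0, 1.302, -0.096], TCP at [259.289, 568.679, 231.277] pointing down, gripper open.
Joint ranges: [-2.91, 2.91], [-0.82, 2.16], [0.22, 2.67], [-1.22, 4.37], [0.12, 2.79], [-3.08, 3.08]. Speed limits (rad/s): [1.89, 1.89, 2.57, 3.01, 3.01, 3.01].

INTERFACE

Orientations are given as [roll, pitch, yaw] about the fixed x, y, z axes, in that order (R = Rz(yaw) Ry(pitch) Rx(roll)).
In Python, from rig import bot, capture gives the robot as it stands. The module is installed in compiled form; this text tells all that it offers.
- The arm moves only by the tool play_rows, never from a script. Its arguments are lists of equal length, an entry for each row: "angular": the turn, a rotation vector about the tool's x, y, z in degrees, a list of three; "travel": the shift along the tool's x, y, z in m, a list of three; "jaw": the finger opening in m, from 0 to 0.0854. A call has 1 to 20 rows; each row is the pose to reach, as a shift and turn from the pose commanded when the call began, along the tool's axes at that moment; what a row does not reach only later rows make up. A row lasts 1/12 s, in which the tool goes at most 41.7 mm and 7.16 degrees, less where a joint would pass 70% of its speed; a pose out of reach is approached as far as the arm can. A call with a gripper value outside its range is refused whole. The fingers move at their own pace and stop on an object; "newtons" is the grip in N (left out, the last holds). Time passes only in rows, so rows that repeat a pose let the fingers close. It gives the time, the measured TCP pose, the force and the opening at its end, in the units of the state.
- bot.get_obs(): the state, without advancing time (a new reading comes with each control period).
- capture(name): name is "side" or "top"; returns a dict with "frame" (420x560x3 uint8, blue, green, red), "z_map" (420x560 float32, mm along the optical axis (not along the pixel's ray), 0 where there is no reading), "mtx" (3x3 intrinsics, pixels), "world_to_cam" (4x4, takes a point from world to camera coordinates). Camera axes: x right, y up, looking along -z (the intrinsics and any distortion apply to the point x, -y, -z); pixel columns grow to the right and rows downward; lengths in mm; the calibration is good to about 2 mm. A picture is of the moment at which its call begins.
- bot.sign_off(): hands the job in, once; it reports no verdict.
The state is a dict: "time": time; "joint_pos": joint angles; "joint_vel": joint speeds; "joint_efforts": joint torques, N m; "position": TCP position; "tcp_rot": TCP orientation; "force": force on the tool from outside, world axes, zero at the start; "wrist_torque": the same for the moment, N m; "gripper_width": finger opening in mm.
Only numpy, scipy, OpenCV 4.12 (cv2) and the standard library are available. Lean on these libraries where they do the work, as an engineer would, in place of code of your own. Each camera call takes 0.05 s, during which the arm holds its last target. There are 200 camera calls.

## Working session

There is one attempt and no reset: what is moved stays moved. The work goes in short steps, Python scripts to look and compute and a tool call to move; the robot and the scene stay as the last step left them, time stands still between calls to the robot, and variables do not carry over. Pictures are saved under pics/ and viewed, about 8 in all and at most 12, crops included, and the job is handed in when it is done.

Besides the shell and the picture viewer there is one more tool, called after "Emit:" in YAML: its name, and indented under it one key for each argument. play_rows: Moves the arm, as the interface text tells. Its arguments: {"type":"object","properties":{"angular":{"type":"array"},"travel":{"type":"array"},"jaw":{"type":"array"},"newtons":{"type":"number"}},"required":["angular","travel","jaw"]}

```bash
mkdir -p pics; cat > h.py <<'E'
import numpy as np, cv2
from rig import bot, capture
def cap(n, f=None):
    c=capture(n)
    if f: cv2.imwrite('pics/'+f,c['frame'])
    return c
def cloud(c):
    z=c['z_map'].astype(float); h,w=z.shape; u,v=np.meshgrid(np.arange(w),np.arange(h))
    K=c['mtx']; x=(u-K[0,2])/K[0,0]*z; y=(v-K[1,2])/K[1,1]*z
    P=np.stack([x,-y,-z,np.ones_like(z)],-1)
    W=P@np.linalg.inv(c['world_to_cam']).T
    return W[...,:3]
def ray(c,u,v,h):
    K=c['mtx']; T=np.linalg.inv(c['world_to_cam'])
    d=T[:3,:3]@np.array([(u-K[0,2])/K[0,0],-(v-K[1,2])/K[1,1],-1]); o=T[:3,3]
    return o+d*(h-o[2])/d[2]
def proj(c,p):
    q=c['world_to_cam']@np.append(p,1); K=c['mtx']
    return K[0,0]*q[0]/-q[2]+K[0,2], K[1,1]*-q[1]/-q[2]+K[1,2]
E
python3 - <<'E'
from h import *
for n in('top','side'):
    c=cap(n,n+'0.png'); print(n,c['mtx'],np.linalg.inv(c['world_to_cam'])[:3],(c['z_map']>0).mean())
print(bot.get_obs())
E
```

```text
top [[448.19788858   0.         281.68640704]
 [  0.         448.19788858 210.76890589]
 [  0.           0.           1.        ]] [[ 9.26865045e-03  9.98312556e-01 -5.73248046e-02  4.22742391e+02]
 [-9.99922122e-01  9.73219935e-03  7.81246767e-03 -2.53080820e+01]
 [ 8.35718099e-03  5.72479292e-02  9.98325013e-01  1.14974163e+03]] 0.9960501700680272
side [[398.97408501   0.         283.64150477]
 [  0.         398.97408501 214.17689401]
 [  0.           0.           1.        ]] [[ 7.84292008e-01  4.20899886e-01 -4.55773334e-01  3.05053759e+01]
 [-6.20135812e-01  5.10772730e-01 -5.95434961e-01 -6.12783629e+02]
 [-1.78219174e-02  7.49636248e-01  6.61610062e-01  7.57349301e+02]] 0.9960076530612245
{'time': 0.1, 'joint_pos': array([ 1.04750310e+00,  4.94110676e-01,  1.34604399e+00, -1.48433027e-05,
        1.30245033e+00, -9.54711077e-02]), 'joint_vel': array([-0.00077835, -0.00079797, -0.00333084, -0.00012084, -0.00113528,
        0.00055612]), 'joint_efforts': array([ 1.79616589e-03, -8.83584666e+01, -3.84567332e+01, -2.09410118e-04,
        5.17167180e-03,  5.06382878e-05]), 'position': array([259.1437818 , 568.42061438, 230.77484262]), 'tcp_rot': array([ 3.06025414,  1.56978388, -2.07995301]), 'force': array([-0.45554274, -0.32098711, -0.51624019]), 'wrist_torque': array([-0.0107568 ,  0.00169082, -0.03672539]), 'gripper_width': 85.47306837954388}
```

View pics/top0.png

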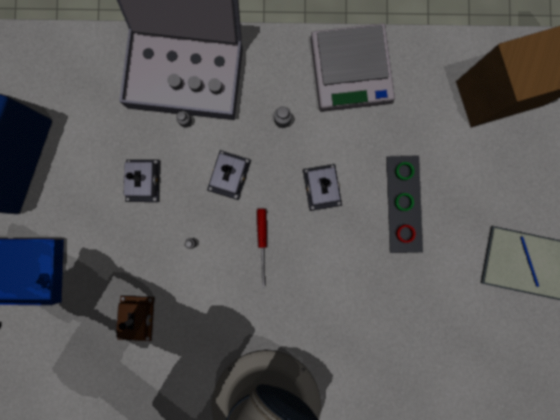

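View pics/side0.png

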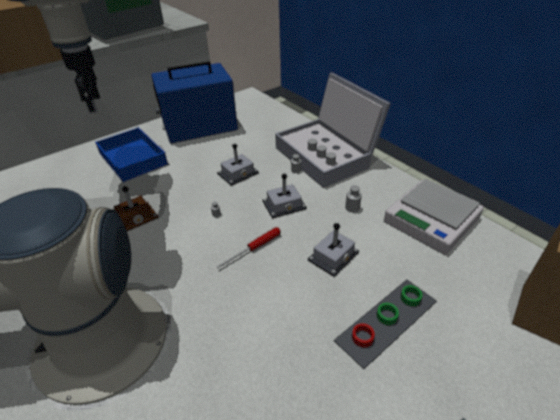

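The top view shows the housings at px (141,180), (229,174) and (323,187), and the brown look-alike at (135,318). The red collar is at (405,233), with the greens at (404,170) and (403,201). Next I'll measure them with depth.

```bash
cat > m.py <<'E'
from h import *
c=cap('top'); W=cloud(c); s=cap('side'); S=cloud(s)
print('tcp proj',proj(c,bot.get_obs()['position']),proj(s,bot.get_obs()['position']))
for i,(u,v) in {3:(141,180),2:(229,174),1:(323,187)}.items():
    w=W[v-32:v+32,u-32:u+32].reshape(-1,3)
    t=w[(w[:,2]>40)&(w[:,2]<50)]
    m=((W[...,2]>40)&(W[...,2]<50)).astype(np.uint8); m[:v-32]=0;m[v+32:]=0;m[:,:u-32]=0;m[:,u+32:]=0
    k=cv2.findContours(m,0,2)[0]; k=max(k,key=cv2.contourArea).reshape(-1,2)
    pts=np.array([ray(c,a,b,45)[:2] for a,b in k],np.float32)
    r=cv2.minAreaRect(pts)
    # base plate from low dark
    kn=w[w[:,2]>100]; 
    print(i,'rect',r,'knob top med',np.median(kn,0) if len(kn) else w[:,2].max(),len(kn))
    q=S.reshape(-1,3); q=q[(np.hypot(*(q[:,:2]-r[0]).T)<40)&(q[:,2]>98)]
    print('  side knob',len(q),q.mean(0) if len(q) else None)
for cc,C,n in((c,W,'top'),(s,S,'side')):
    hsv=cv2.cvtColor(cc['frame'],cv2.COLOR_BGR2HSV)
    red=cv2.inRange(hsv,(0,120,50),(8,255,255))|cv2.inRange(hsv,(172,120,50),(180,255,255)); gr=cv2.inRange(hsv,(45,100,40),(80,255,255))
    for nm,m in(('red',red),('gr',gr)):
        for k in cv2.findContours(m,0,2)[0]:
            if cv2.contourArea(k)<60: continue
            (x,y),rr=cv2.minEnclosingCircle(k); g=np.zeros_like(m); cv2.drawContours(g,[k],-1,1,-1)
            P=C[(g>0)&(m>0)]; P=P[P[:,2]>22]
            print(n,nm,(x,y),rr,ray(cc,x,y,28),P.mean(0) if len(P) else '', cv2.fitEllipse(k)[0])
dm=((W[...,2]>100)).astype(np.uint8)
E
python3 m.py
```

```text
tcp proj (np.float64(-17.519098098525433), np.float64(315.0242705531602)) (np.float64(95.92680663362532), np.float64(108.89225585173305))
3 rect ((562.7243041992188, 322.1184387207031), (83.0307388305664, 69.17720031738281), 1.4778752326965332) knob top med [559.52709785 319.83491269 113.21862222] 65
  side knob 25 [557.60446681 317.25778373 106.52789331]
2 rect ((579.736083984375, 102.38041687011719), (70.23738861083984, 84.73916625976562), 73.39593505859375) knob top med [576.57472677  97.5377888  114.93761003] 70
  side knob 32 [575.95609426  96.38506794 106.63761248]
1 rect ((550.9127807617188, -137.29786682128906), (84.71232604980469, 72.25465393066406), 10.038293838500977) knob top med [ 549.9339665  -133.67344926  113.0504837 ] 61
  side knob 42 [ 546.9451644  -141.35603299  108.19193692]
top red (406.0, 233.27777099609375) 9.402787208557129 [ 433.70229487 -346.08411581   28.        ] [ 434.08067591 -345.38279562   27.82761614] (405.9991149902344, 233.34275817871094)
top red (261.0, 228.0) 19.235483169555664 [443.49432022  17.23938807  28.        ] [445.37964324  16.32905996  
[... 838 characters left out ...]
703125) 17.4195556640625 [434.80627202   0.48023539  28.        ] [436.810669     6.08735684  30.48127513] (263.7520446777344, 238.59579467773438)
side gr (387.0714416503906, 313.3571472167969) 11.728737831115723 [ 504.82590761 -349.5592629    28.        ] [ 507.16928111 -348.6978165    30.17268259] (387.3056945800781, 313.1436767578125)
side gr (410.579833984375, 295.44537353515625) 11.511368751525879 [ 581.59841288 -351.19742626   28.        ] [ 584.54561345 -350.06628212   30.75048061] (410.9326171875, 295.10968017578125)
side gr (412.0, 219.0) 16.155593872070312 [ 788.53966497 -192.52793038   28.        ] [ 769.31538695 -203.906269     45.92229472] (413.7768859863281, 220.09622192382812)
```

```bash
cat >> h.py <<'E'
from scipy.spatial.transform import Rotation as Ro
def go(p,yawz):  # jaw axis along world angle yawz (deg), tool down; nearest half turn
    o=bot.get_obs(); R=Ro.from_euler('xyz',o['tcp_rot']); best=None
    for k in(0,180):
        a=np.radians(yawz+k); x=np.array([0,0,-1.]); z=np.array([np.cos(a),np.sin(a),0]); y=np.cross(z,x)
        rv=(R.inv()*Ro.from_matrix(np.stack([x,y,z],1))).as_rotvec(degrees=True)
        if best is None or np.linalg.norm(rv)<np.linalg.norm(best): best=rv
    d=np.array(p)-o['position']
    print('angular',best.round(2),'travel m',(R.inv().apply(d)/1000).round(4),'dist',np.linalg.norm(d).round(1),'J',o['joint_pos'].round(2),o['force'].round(1))
    return R
E
python3 -c "
from h import *
R=go([533,320,150],91.5); print(R.as_matrix().round(3))"
```

```text
angular [-2.601e+01 -4.000e-02 -1.000e-02] travel m [ 0.081  -0.3522 -0.1125] dist 378.5 J [ 1.05  0.49  1.35  0.    1.3  -0.1 ] [ 0.4 -0.  -0.3]
[[-0.    -0.91   0.415]
 [-0.001  0.415  0.91 ]
 [-1.     0.    -0.001]]
```

Emit:
play_rows:
  angular:
    - [-26,0,0]
    - [-26,0,0]
    - [-26,0,0]
    - [-26,0,0]
    - [-26,0,0]
    - [-26,0,0]
    - [-26,0,0]
    - [-26,0,0]
    - [-26,0,0]
    - [-26,0,0]
    - [-26,0,0]
    - [-26,0,0]
    - [-26,0,0]
    - [-26,0,0]
  travel:
    - [0.081,-0.3522,-0.1125]
    - [0.081,-0.3522,-0.1125]
    - [0.081,-0.3522,-0.1125]
    - [0.081,-0.3522,-0.1125]
    - [0.081,-0.3522,-0.1125]
    - [0.081,-0.3522,-0.1125]
    - [0.081,-0.3522,-0.1125]
    - [0.081,-0.3522,-0.1125]
    - [0.081,-0.3522,-0.1125]
    - [0.081,-0.3522,-0.1125]
    - [0.081,-0.3522,-0.1125]
    - [0.081,-0.3522,-0.1125]
    - [0.081,-0.3522,-0.1125]
    - [0.081,-0.3522,-0.1125]
  jaw: [0,0,0,0,0,0,0,0,0,0,0,0,0,0]

```text
time: 1.37
position: [532.3, 321.2, 150.6]
tcp_rot: [-0.381, 1.571, 1.217]
force: [-0.3, -0.6, 0.9]
gripper_width: -0.1
```

```bash
python3 -c "
from h import *
R=go([533,320,97],91.5); print(R.as_matrix().round(3)); print(bot.get_obs()['position'])
s=cap('side'); cv2.imwrite('pics/s1.png',cv2.resize(s['frame'][60:260,140:340],None,fx=3,fy=3))"
```

```text
angular [0.06 0.01 0.01] travel m [ 0.0536 -0.0007 -0.0012] dist 53.6 J [ 0.45  0.57  1.45  0.    1.12 -1.15] [-0.3 -0.6  0.9]
[[ 0.    -1.    -0.027]
 [ 0.    -0.027  1.   ]
 [-1.    -0.     0.   ]]
[532.29162556 321.15526159 150.57655005]
```

View pics/s1.png

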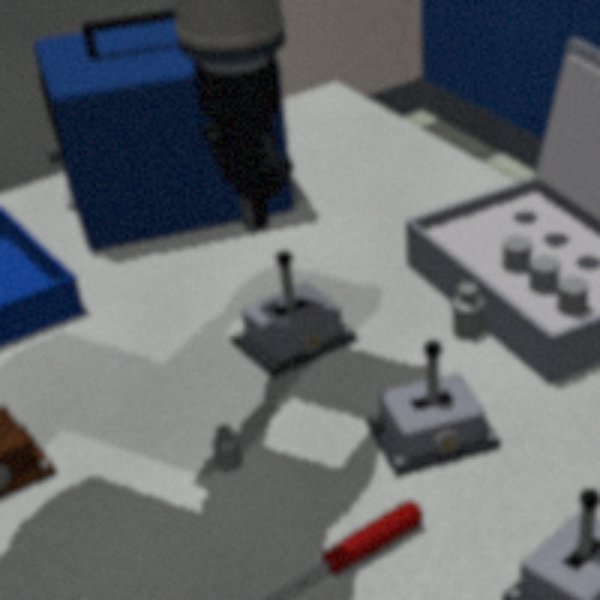

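The crop shows the shut fingertips at (260,225), just in front of and above knob 3 at (285,258), with clear room to descend.

Emit:
play_rows:
  angular:
    - [0,0,0]
    - [0,0,0]
    - [0,0,0]
    - [0,0,0]
  travel:
    - [0.03,0.002,0]
    - [0.053,0.002,0]
    - [0.053,0,0]
    - [0.053,0,0]
  jaw: [0,0,0,0]

```text
time: 1.75
position: [532.5, 320.6, 97.1]
tcp_rot: [2.009, 1.569, -2.676]
force: [0.3, -0.4, 0.5]
gripper_width: -0.1
```

Emit:
play_rows:
  angular:
    - [0,0,0]
    - [0,0,0]
    - [0,0,0]
    - [0,0,0]
    - [0,0,0]
  travel:
    - [0,-0.001,0]
    - [0,-0.002,0]
    - [0,-0.003,0]
    - [0,-0.004,0]
    - [0,-0.004,0]
  jaw: [0,0,0,0,0]

```text
time: 2.17
position: [537.6, 320.4, 97.9]
tcp_rot: [-1.188, 1.57, 0.409]
force: [0.2, 0.6, -0.1]
gripper_width: 0.3
```

Emit:
play_rows:
  angular:
    - [0,0,0]
    - [0,0,0]
    - [0,0,0]
    - [0,0,0]
  travel:
    - [0,-0.001,0]
    - [0,-0.002,0]
    - [0,-0.002,0]
    - [0,-0.002,0]
  jaw: [0,0,0,0]

```text
time: 2.5
position: [539.1, 320.3, 97.3]
tcp_rot: [2.319, 1.571, -2.367]
force: [-0.9, 0.4, -0.1]
gripper_width: -0.1
```

Emit:
play_rows:
  angular:
    - [0,0,0]
    - [0,0,0]
    - [0,0,0]
    - [0,0,0]
  travel:
    - [0,-0.001,0]
    - [0,-0.002,0]
    - [0,-0.002,0]
    - [0,-0.002,0]
  jaw: [0,0,0,0]

```text
time: 2.83
position: [541.1, 320.4, 97.2]
tcp_rot: [-2.073, 1.571, -0.476]
force: [-0.7, 0.4, -0.0]
gripper_width: 0.0
```

Emit:
play_rows:
  angular:
    - [0,0,0]
    - [0,0,0]
    - [0,0,0]
    - [0,0,0]
  travel:
    - [0,-0.001,0]
    - [0,-0.002,0]
    - [0,-0.002,0]
    - [0,-0.002,0]
  jaw: [0,0,0,0]

```text
time: 3.17
position: [543.2, 320.4, 97.3]
tcp_rot: [-1.139, 1.571, 0.457]
force: [-0.2, 0.7, -0.5]
gripper_width: 0.4
```

Emit:
play_rows:
  angular:
    - [0,0,0]
    - [0,0,0]
    - [0,0,0]
    - [0,0,0]
  travel:
    - [0,-0.001,0]
    - [0,-0.002,0]
    - [0,-0.002,0]
    - [0,-0.002,0]
  jaw: [0,0,0,0]

```text
time: 3.5
position: [545.0, 320.5, 97.3]
tcp_rot: [1.848, 1.571, -2.838]
force: [-1.2, -0.4, 0.3]
gripper_width: 0.0
```

```bash
python3 -c "
from h import *
s=cap('side'); cv2.imwrite('pics/s2.png',cv2.resize(s['frame'][100:200,190:290],None,fx=5,fy=5)); print(bot.get_obs()['force'])"
```

```text
[-1.13812489 -0.33307948  0.11233004]
```

View pics/s2.png

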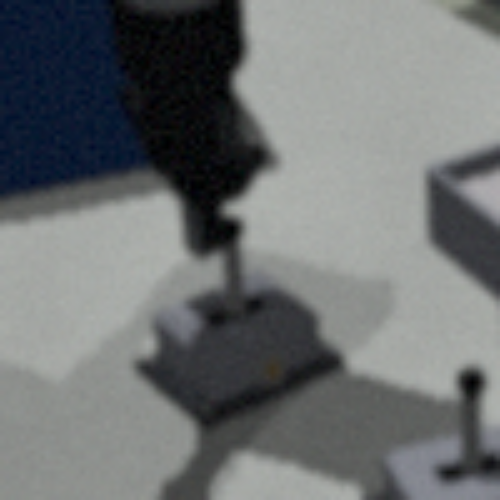

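The fingertip at (205,235) is touching knob 3 at (232,230). The force is about 1 N so far, so I'll keep going in small steps.

Emit:
play_rows:
  angular:
    - [0,0,0]
    - [0,0,0]
    - [0,0,0]
    - [0,0,0]
  travel:
    - [0,-0.001,0]
    - [0,-0.0015,0]
    - [0,-0.0015,0]
    - [0,-0.0015,0]
  jaw: [0,0,0,0]

```text
time: 3.88
position: [546.2, 320.5, 97.2]
tcp_rot: [1.829, 1.57, -2.857]
force: [-4.6, 0.7, 2.2]
gripper_width: 0.1
```

Emit:
play_rows:
  angular:
    - [0,0,0]
    - [0,0,0]
    - [0,0,0]
    - [0,0,0]
  travel:
    - [0,-0.001,0]
    - [0,-0.001,0]
    - [0,-0.001,0]
    - [0,-0.001,0]
  jaw: [0,0,0,0]

```text
time: 4.22
position: [546.8, 320.5, 97.2]
tcp_rot: [1.785, 1.569, -2.901]
force: [-7.2, -0.3, 4.3]
gripper_width: 0.2
```

Arm 3 stops at TCP x ≈ 545, where a sound arm should, so it is sound. Next is housing 2.

Emit:
play_rows:
  angular:
    - [0,0,0]
    - [0,0,0]
    - [0,0,0]
    - [0,0,0]
  travel:
    - [0,0.012,0]
    - [-0.02,0.014,0]
    - [-0.04,0.014,0]
    - [-0.04,0.014,0]
  jaw: [0,0,0,0]

```text
time: 4.55
position: [535.4, 321.1, 140.8]
tcp_rot: [-1.187, 1.565, 0.41]
force: [1.2, -0.3, 2.1]
gripper_width: 0.3
```

```bash
python3 -c "
from h import *
go([549,111.6,137],73.4);go([549,111.6,97],73.4)"
```

```text
angular [18.1   0.17  0.27] travel m [ 0.0034 -0.0081 -0.2098] dist 210.0 J [ 0.44  0.58  1.45 -0.    1.1  -1.15] [ 1.2 -0.3  2.1]
angular [18.1   0.17  0.27] travel m [ 0.0434 -0.0079 -0.2099] dist 214.4 J [ 0.44  0.58  1.45 -0.    1.1  -1.15] [ 1.2 -0.3  2.1]
```

Emit:
play_rows:
  angular:
    - [18,0,0]
    - [18,0,0]
    - [18,0,0]
    - [18,0,0]
    - [18,0,0]
    - [18,0,0]
    - [18,0,0]
    - [18,0,0]
    - [18,0,0]
    - [18,0,0]
  travel:
    - [0,-0.008,-0.21]
    - [0,-0.008,-0.21]
    - [0,-0.008,-0.21]
    - [0,-0.008,-0.21]
    - [0,-0.008,-0.21]
    - [0,-0.008,-0.21]
    - [0,-0.008,-0.21]
    - [0.043,-0.008,-0.21]
    - [0.043,-0.008,-0.21]
    - [0.043,-0.008,-0.21]
  jaw: [0,0,0,0,0,0,0,0,0,0]

```text
time: 5.38
position: [545.8, 111.3, 93.1]
tcp_rot: [1.932, 1.567, -3.067]
force: [0.3, -0.5, 0.4]
gripper_width: -0.1
```

```bash
python3 -c "
from h import *
go([549,111.6,97],73.4)"
```

```text
angular [ 0.15 -0.08 -0.2 ] travel m [-0.0039 -0.003   0.0012] dist 5.1 J [ 0.09  0.57  1.66  0.    0.91 -1.19] [ 0.3 -0.5  0.4]
```

Emit:
play_rows:
  angular:
    - [0,0,0]
    - [0,0,0]
    - [0,0,0]
    - [0,0,0]
    - [0,0,0]
  travel:
    - [-0.004,-0.003,0.001]
    - [-0.004,-0.006,0.001]
    - [-0.004,-0.009,0.001]
    - [-0.004,-0.011,0.001]
    - [-0.004,-0.011,0.001]
  jaw: [0,0,0,0,0]

```text
time: 5.8
position: [558.8, 108.4, 99.0]
tcp_rot: [-1.199, 1.569, 0.084]
force: [-0.6, -0.3, 0.3]
gripper_width: 0.2
```

Emit:
play_rows:
  angular:
    - [0,0,0]
    - [0,0,0]
    - [0,0,0]
    - [0,0,0]
  travel:
    - [0,-0.001,0]
    - [0,-0.002,0]
    - [0,-0.003,0]
    - [0,-0.003,0]
  jaw: [0,0,0,0]

```text
time: 6.13
position: [560.9, 107.4, 98.3]
tcp_rot: [-2.133, 1.571, -0.851]
force: [-0.3, 0.2, -0.6]
gripper_width: -0.0
```

Emit:
play_rows:
  angular:
    - [0,0,0]
    - [0,0,0]
    - [0,0,0]
    - [0,0,0]
  travel:
    - [0,-0.001,0]
    - [0,-0.002,0]
    - [0,-0.002,0]
    - [0,-0.002,0]
  jaw: [0,0,0,0]

```text
time: 6.47
position: [562.6, 106.9, 98.2]
tcp_rot: [1.957, 1.571, -3.044]
force: [-2.0, 0.7, 0.4]
gripper_width: 0.2
```

Emit:
play_rows:
  angular:
    - [0,0,0]
    - [0,0,0]
    - [0,0,0]
    - [0,0,0]
  travel:
    - [0,-0.001,0]
    - [0,-0.002,0]
    - [0,-0.002,0]
    - [0,-0.002,0]
  jaw: [0,0,0,0]

```text
time: 6.8
position: [563.9, 106.4, 98.2]
tcp_rot: [1.761, 1.569, 3.044]
force: [-4.8, 2.1, 3.2]
gripper_width: 0.0
```

Arm 2 also stops at the sound position, so arm 1 should be the loose one.

Emit:
play_rows:
  angular:
    - [0,0,0]
    - [0,0,0]
    - [0,0,0]
    - [0,0,0]
    - [0,0,0]
  travel:
    - [0,0.012,0]
    - [-0.02,0.014,0]
    - [-0.04,0.014,0]
    - [-0.04,0.014,0]
    - [-0.04,0.014,0]
  jaw: [0,0,0,0,0]

```text
time: 7.22
position: [552.1, 110.4, 139.2]
tcp_rot: [-1.214, 1.568, 0.069]
force: [-0.2, -0.2, -1.0]
gripper_width: 0.2
```

```bash
python3 -c "
from h import *
go([521.4,-142.5,97],100)"
```

```text
angular [-2.651e+01  2.000e-02  1.500e-01] travel m [ 0.0421 -0.0423 -0.2512] dist 258.2 J [ 0.09  0.51  1.61 -0.    1.02 -1.19] [-0.2 -0.2 -1. ]
```

Emit:
play_rows:
  angular:
    - [-26.5,0,0]
    - [-26.5,0,0]
    - [-26.5,0,0]
    - [-26.5,0,0]
    - [-26.5,0,0]
    - [-26.5,0,0]
    - [-26.5,0,0]
    - [-26.5,0,0]
    - [-26.5,0,0]
    - [-26.5,0,0]
    - [-26.5,0,0]
    - [-26.5,0,0]
  travel:
    - [0,-0.042,-0.251]
    - [0,-0.042,-0.251]
    - [0,-0.042,-0.251]
    - [0,-0.042,-0.251]
    - [0,-0.042,-0.251]
    - [0,-0.042,-0.251]
    - [0,-0.042,-0.251]
    - [0,-0.042,-0.251]
    - [0.042,-0.042,-0.251]
    - [0.042,-0.042,-0.251]
    - [0.042,-0.042,-0.251]
    - [0.042,-0.042,-0.251]
  jaw: [0,0,0,0,0,0,0,0,0,0,0,0]

```text
time: 8.22
position: [520.1, -141.8, 96.8]
tcp_rot: [1.009, 1.57, 2.754]
force: [-0.3, 0.7, 0.4]
gripper_width: 0.0
```

```bash
python3 -c "
from h import *
print(go([521.4,-142.5,97],100).as_matrix().round(2)); print(bot.get_obs()['position'])"
```

```text
angular [ 0.03  0.02 -0.04] travel m [-0.0002 -0.0011 -0.0009] dist 1.5 J [-0.38  0.55  1.7   0.    0.89 -2.12] [-0.3  0.7  0.4]
[[-0.   -0.98 -0.17]
 [ 0.   -0.17  0.98]
 [-1.    0.    0.  ]]
[ 520.14102306 -141.79500321   96.81934002]
```

Emit:
play_rows:
  angular:
    - [0,0,0]
    - [0,0,0]
    - [0,0,0]
    - [0,0,0]
    - [0,0,0]
    - [0,0,0]
  travel:
    - [0,-0.003,0]
    - [0,-0.006,0]
    - [0,-0.009,0]
    - [0,-0.011,0]
    - [0,-0.012,0]
    - [0,-0.012,0]
  jaw: [0,0,0,0,0,0]

```text
time: 8.72
position: [532.3, -140.1, 96.5]
tcp_rot: [-2.147, 1.57, -0.401]
force: [-0.4, 0.5, -0.2]
gripper_width: -0.2
```

Emit:
play_rows:
  angular:
    - [0,0,0]
    - [0,0,0]
    - [0,0,0]
    - [0,0,0]
  travel:
    - [0,-0.001,0]
    - [0,-0.002,0]
    - [0,-0.003,0]
    - [0,-0.003,0]
  jaw: [0,0,0,0]

```text
time: 9.05
position: [535.0, -139.7, 96.3]
tcp_rot: [-1.029, 1.571, 0.716]
force: [-0.5, -0.4, 0.4]
gripper_width: -0.1
```

Emit:
play_rows:
  angular:
    - [0,0,0]
    - [0,0,0]
    - [0,0,0]
    - [0,0,0]
  travel:
    - [0,-0.001,0]
    - [0,-0.002,0]
    - [0,-0.002,0]
    - [0,-0.002,0]
  jaw: [0,0,0,0]

```text
time: 9.38
position: [536.9, -139.3, 96.3]
tcp_rot: [-1.417, 1.571, 0.328]
force: [0.3, 0.3, -0.1]
gripper_width: -0.1
```

Emit:
play_rows:
  angular:
    - [0,0,0]
    - [0,0,0]
    - [0,0,0]
    - [0,0,0]
  travel:
    - [0,-0.001,0]
    - [0,-0.002,0]
    - [0,-0.003,0]
    - [0,-0.003,0]
  jaw: [0,0,0,0]

```text
time: 9.72
position: [540.0, -138.8, 96.3]
tcp_rot: [-2.03, 1.571, -0.285]
force: [-0.3, 0.0, 0.2]
gripper_width: 0.0
```

Emit:
play_rows:
  angular:
    - [0,0,0]
    - [0,0,0]
    - [0,0,0]
    - [0,0,0]
  travel:
    - [0,-0.001,0]
    - [0,-0.002,0]
    - [0,-0.002,0]
    - [0,-0.002,0]
  jaw: [0,0,0,0]

```text
time: 10.05
position: [541.8, -138.5, 96.3]
tcp_rot: [-1.926, 1.571, -0.181]
force: [0.0, 0.3, -0.5]
gripper_width: 0.2
```

Emit:
play_rows:
  angular:
    - [0,0,0]
    - [0,0,0]
    - [0,0,0]
    - [0,0,0]
  travel:
    - [0,-0.001,0]
    - [0,-0.002,0]
    - [0,-0.002,0]
    - [0,-0.002,0]
  jaw: [0,0,0,0]

```text
time: 10.38
position: [543.6, -138.1, 96.2]
tcp_rot: [1.225, 1.571, 2.97]
force: [-0.6, -0.4, -0.0]
gripper_width: -0.1
```

Emit:
play_rows:
  angular:
    - [0,0,0]
    - [0,0,0]
    - [0,0,0]
    - [0,0,0]
  travel:
    - [0,-0.001,0]
    - [0,-0.0015,0]
    - [0,-0.0015,0]
    - [0,-0.0015,0]
  jaw: [0,0,0,0]

```text
time: 10.72
position: [544.9, -137.8, 96.2]
tcp_rot: [1.26, 1.57, 3.005]
force: [-4.7, -1.2, -0.8]
gripper_width: -0.4
```

Arm 1 travels to about +0.16 rad and then pushes back with 4.7 N, so it is the loose one. Now I'll lift over the knob and pull it back from the far side.

Emit:
play_rows:
  angular:
    - [0,0,0]
    - [0,0,0]
    - [0,0,0]
    - [0,0,0]
    - [0,0,0]
    - [0,0,0]
    - [0,0,0]
    - [0,0,0]
    - [0,0,0]
    - [0,0,0]
  travel:
    - [0,0.01,0]
    - [-0.02,0.012,0]
    - [-0.04,0.012,0]
    - [-0.04,0.012,0]
    - [-0.04,-0.02,0]
    - [-0.04,-0.052,0]
    - [-0.04,-0.052,0]
    - [-0.02,-0.052,0]
    - [0,-0.052,0]
    - [0,-0.052,0]
  jaw: [0,0,0,0,0,0,0,0,0,0]

```text
time: 11.55
position: [594.5, -128.3, 93.1]
tcp_rot: [1.05, 1.567, 2.795]
force: [-0.8, 0.7, -0.5]
gripper_width: -0.1
```

Emit:
play_rows:
  angular:
    - [0,0,0]
    - [0,0,0]
    - [0,0,0]
    - [0,0,0]
    - [0,0,0]
    - [0,0,0]
    - [0,0,0]
    - [0,0,0]
    - [0,0,0]
  travel:
    - [0,0.003,0]
    - [0,0.006,0]
    - [0,0.009,0]
    - [0,0.012,0]
    - [0,0.015,0]
    - [0,0.018,0]
    - [0,0.021,0]
    - [0,0.023,0]
    - [0,0.023,0]
  jaw: [0,0,0,0,0,0,0,0,0]

```text
time: 12.3
position: [573.3, -132.9, 96.3]
tcp_rot: [1.108, 1.571, 2.853]
force: [0.5, 0.6, -0.1]
gripper_width: -0.3
```

Emit:
play_rows:
  angular:
    - [0,0,0]
    - [0,0,0]
    - [0,0,0]
    - [0,0,0]
    - [0,0,0]
    - [0,0,0]
  travel:
    - [0,0.003,0]
    - [0,0.006,0]
    - [0,0.009,0]
    - [0,0.011,0]
    - [0,0.012,0]
    - [0,0.012,0]
  jaw: [0,0,0,0,0,0]

```text
time: 12.8
position: [561.7, -134.9, 96.3]
tcp_rot: [1.308, 1.571, 3.053]
force: [0.7, 0.9, 0.1]
gripper_width: -0.2
```

Emit:
play_rows:
  angular:
    - [0,0,0]
    - [0,0,0]
    - [0,0,0]
    - [0,0,0]
  travel:
    - [0,0.001,0]
    - [0,0.002,0]
    - [0,0.002,0]
    - [0,0.002,0]
  jaw: [0,0,0,0]

```text
time: 13.13
position: [560.0, -135.3, 96.3]
tcp_rot: [-1.784, 1.571, -0.039]
force: [-0.1, -0.8, -0.6]
gripper_width: 0.4
```

Emit:
play_rows:
  angular:
    - [0,0,0]
    - [0,0,0]
    - [0,0,0]
    - [0,0,0]
  travel:
    - [0,0.001,0]
    - [0,0.002,0]
    - [0,0.002,0]
    - [0,0.002,0]
  jaw: [0,0,0,0]

```text
time: 13.47
position: [557.9, -135.6, 96.3]
tcp_rot: [1.044, 1.571, 2.789]
force: [0.4, -0.1, -1.2]
gripper_width: 0.4
```

Emit:
play_rows:
  angular:
    - [0,0,0]
    - [0,0,0]
    - [0,0,0]
    - [0,0,0]
  travel:
    - [0,0.001,0]
    - [0,0.0015,0]
    - [0,0.0015,0]
    - [0,0.0015,0]
  jaw: [0,0,0,0]

```text
time: 13.8
position: [556.5, -135.9, 96.3]
tcp_rot: [1.016, 1.571, 2.761]
force: [0.1, 0.5, 0.0]
gripper_width: 0.1
```

Emit:
play_rows:
  angular:
    - [0,0,0]
    - [0,0,0]
    - [0,0,0]
    - [0,0,0]
  travel:
    - [0,0.001,0]
    - [0,0.0015,0]
    - [0,0.0015,0]
    - [0,0.0015,0]
  jaw: [0,0,0,0]

```text
time: 14.13
position: [555.0, -136.1, 96.3]
tcp_rot: [1.112, 1.571, 2.857]
force: [0.0, 0.8, 0.7]
gripper_width: 0.2
```

Emit:
play_rows:
  angular:
    - [0,0,0]
    - [0,0,0]
    - [0,0,0]
    - [0,0,0]
  travel:
    - [0,0.001,0]
    - [0,0.0015,0]
    - [0,0.0015,0]
    - [0,0.0015,0]
  jaw: [0,0,0,0]

```text
time: 14.47
position: [553.6, -136.4, 96.3]
tcp_rot: [-1.969, 1.571, -0.224]
force: [0.8, 0.0, -1.4]
gripper_width: 0.1
```

Emit:
play_rows:
  angular:
    - [0,0,0]
    - [0,0,0]
    - [0,0,0]
    - [0,0,0]
  travel:
    - [0,0.001,0]
    - [0,0.001,0]
    - [0,0.001,0]
    - [0,0.001,0]
  jaw: [0,0,0,0]

```text
time: 14.8
position: [552.7, -136.6, 96.3]
tcp_rot: [-1.925, 1.571, -0.18]
force: [2.5, 1.3, -1.4]
gripper_width: 0.0
```

The arm is at its near stop (2.8 N). I'll back off, lift, and go over the red collar with the jaws open.

Emit:
play_rows:
  angular:
    - [0,0,0]
    - [0,0,0]
    - [0,0,0]
    - [0,0,0]
    - [0,0,0]
    - [0,0,0]
    - [0,0,0]
  travel:
    - [0,-0.01,0]
    - [0,-0.016,0]
    - [-0.03,-0.016,0]
    - [-0.06,-0.016,0]
    - [-0.09,-0.016,0]
    - [-0.09,-0.016,0]
    - [-0.09,-0.016,0]
  jaw: [0,0,0,0,0,0,0]

```text
time: 15.38
position: [569.7, -133.9, 187.9]
tcp_rot: [-2.096, 1.567, -0.351]
force: [-0.2, 0.3, -0.7]
gripper_width: -0.0
```

```bash
python3 -c "
from h import *
go([434,-346,120],100)"
```

```text
angular [ 0.   -0.1   0.17] travel m [ 0.0677  0.1707 -0.1851] dist 260.8 J [-0.33  0.48  1.5  -0.    1.15 -2.08] [-0.2  0.3 -0.7]
```

Emit:
play_rows:
  angular:
    - [0,0,0]
    - [0,0,0]
    - [0,0,0]
    - [0,0,0]
    - [0,0,0]
    - [0,0,0]
    - [0,0,0]
    - [0,0,0]
    - [0,0,0]
    - [0,0,0]
    - [0,0,0]
  travel:
    - [0,0.171,-0.185]
    - [0,0.171,-0.185]
    - [0,0.171,-0.185]
    - [0,0.171,-0.185]
    - [0,0.171,-0.185]
    - [0,0.171,-0.185]
    - [0,0.171,-0.185]
    - [0.068,0.171,-0.185]
    - [0.068,0.171,-0.185]
    - [0.068,0.171,-0.185]
    - [0.068,0.171,-0.185]
  jaw: [0,0,0.085,0.085,0.085,0.085,0.085,0.085,0.085,0.085,0.085]

```text
time: 16.3
position: [431.4, -344.8, 117.0]
tcp_rot: [0.622, 1.567, 2.368]
force: [1.6, -0.5, 1.0]
gripper_width: 85.0
```

```bash
python3 -c "
from h import *
c=cap('top'); W=cloud(c); s=cap('side')
w=W[155:219,291:355].reshape(-1,3); k=w[w[:,2]>98]; print('knob1',k.mean(0),k[:,2].max(),len(k))
print('pred',[551-14.9*.985,-137.3-14.9*.174])
go([434,-346,9],100); print(bot.get_obs()['position'],bot.get_obs()['gripper_width'])
a=cv2.resize(s['frame'][190:390,270:470],None,fx=2,fy=2); b=cv2.resize(c['frame'][150:250,280:430],None,fx=2.6,fy=4)
cv2.imwrite('pics/s3.png',np.hstack([a,b]))
"
```

```text
knob1 [449.9806233  -71.33749995 743.52361264] 1149.7416321885369 453
pred [536.3235, -139.89260000000002]
angular [ 0.02 -0.04  0.02] travel m [ 0.1103 -0.0012 -0.0003] dist 110.3 J [-0.78  0.53  1.65 -0.    0.96 -2.53] [-0.4 -0.8 -0.5]
[ 432.69151676 -345.87208755  119.25520602] 85.03057681231277
```

View pics/s3.png

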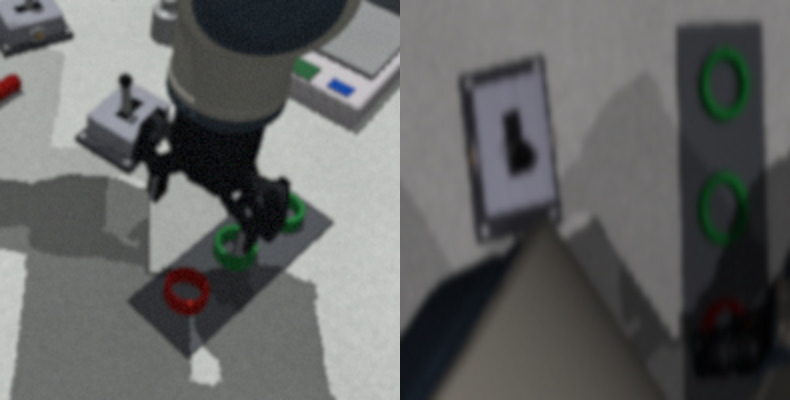

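Left: the open fingers straddle the point above the red collar (187,290). Right, from above: the gripper covers the red collar, and knob 1 at (520,155) leans towards the robot.

```bash
python3 -c "
from h import *
c=cap('top'); W=cloud(c); s=cap('side'); p=bot.get_obs()['position']
w=W[165:209,301:345].reshape(-1,3); k=w[(w[:,2]>98)&(w[:,2]<125)]; print('knob1',k.mean(0),np.median(k,0),len(k))
u=np.array(proj(s,p)); print('tcp side crop',(u-[270,190])*2)
u=np.array(proj(s,[434,-346,17])); print('collar side crop pred',(u-[270,190])*2)
"
```

```text
knob1 [ 536.61123991 -138.59008638  110.50458586] [ 536.49328405 -138.44976125  110.70777864] 45
tcp side crop [196.02399656 228.38141085]
collar side crop pred [184.66311415 286.89766502]
```

Everything agrees within about 3 mm. Descend and grip.

Emit:
play_rows:
  angular:
    - [0,0,0]
    - [0,0,0]
    - [0,0,0]
    - [0,0,0]
    - [0,0,0]
    - [0,0,0]
    - [0,0,0]
  travel:
    - [0.03,-0.001,0]
    - [0.06,-0.001,0]
    - [0.085,-0.001,0]
    - [0.1,-0.001,0]
    - [0.109,-0.001,0]
    - [0.109,-0.001,0]
    - [0.109,-0.001,0]
  jaw: [0.085,0.085,0.085,0.085,0.085,0.085,0.085]

```text
time: 17.08
position: [433.5, -345.8, 10.1]
tcp_rot: [-2.549, 1.57, -0.804]
force: [-0.1, 0.6, 1.1]
gripper_width: 85.5
```

Emit:
play_rows:
  angular:
    - [0,0,0]
    - [0,0,0]
    - [0,0,0]
    - [0,0,0]
    - [0,0,0]
    - [0,0,0]
    - [0,0,0]
    - [0,0,0]
    - [0,0,0]
    - [0,0,0]
  travel:
    - [0,0,0]
    - [0,0,0]
    - [0,0,0]
    - [0,0,0]
    - [0,0,0]
    - [0,0,0]
    - [0,0,0]
    - [0,0,0]
    - [0,0,0]
    - [0,0,0]
  jaw: [0.06,0.05,0.045,0.04,0.04,0.04,0.04,0.04,0.04,0.04]
  newtons: 25

```text
time: 17.92
position: [433.4, -345.8, 10.3]
tcp_rot: [-2.523, 1.569, -0.778]
force: [-0.3, 1.1, 13.3]
gripper_width: 45.3
```

Emit:
play_rows:
  angular:
    - [0,0,0]
    - [0,0,0]
    - [0,0,0]
    - [0,0,0]
    - [0,0,0]
    - [0,0,0]
    - [0,0,0]
    - [0,0,0]
    - [0,0,0]
  travel:
    - [-0.01,0,0]
    - [-0.03,0,0]
    - [-0.06,0,0]
    - [-0.09,0,0]
    - [-0.12,0,0]
    - [-0.15,0,0]
    - [-0.15,0,0]
    - [-0.15,0,0]
    - [-0.15,0,0]
  jaw: [0.04,0.04,0.04,0.04,0.04,0.04,0.04,0.04,0.04]

```text
time: 18.67
position: [432.7, -345.2, 159.3]
tcp_rot: [0.803, 1.571, 2.548]
force: [-0.4, 0.4, -0.9]
gripper_width: 45.1
```

```bash
python3 -c "
from h import *
s=cap('side'); p=bot.get_obs()['position']; print(p,bot.get_obs()['gripper_width'])
go([536,-140,158],100)
u=np.array(proj(s,p)).astype(int); print('tcp',u)
cv2.imwrite('pics/s4.png',cv2.resize(s['frame'][u[1]-70:u[1]+70,u[0]-90:u[0]+90],None,fx=4,fy=4))
"
```

```text
[ 432.52599523 -344.99962871  158.68841948] 44.99898979381872
angular [-0.01  0.06 -0.04] travel m [ 0.0008 -0.1375  0.1839] dist 229.6 J [-0.78  0.48  1.61 -0.    1.06 -2.53] [-1.   0.1 -0.7]
tcp [370 291]
```

View pics/s4.png

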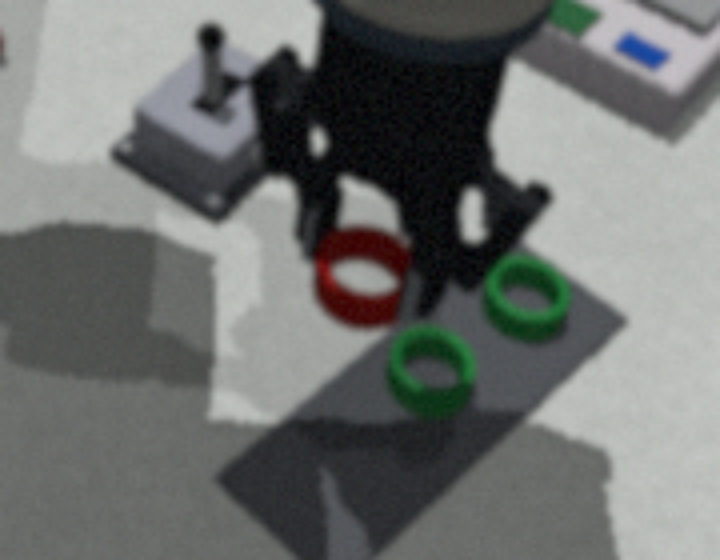

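The collar is held between the tips at (363,277). I'll measure its offset from the TCP.

```bash
cat > red.py <<'E'
from h import *
p=bot.get_obs()['position']
for n in('side','top'):
    s=cap(n); S=cloud(s); hsv=cv2.cvtColor(s['frame'],cv2.COLOR_BGR2HSV)
    red=cv2.inRange(hsv,(0,120,30),(8,255,255))|cv2.inRange(hsv,(172,120,30),(180,255,255))
    u,v=map(int,proj(s,p)); m=np.zeros_like(red); m[max(v-30,0):v+30,max(u-30,0):u+30]=1; m&=red
    if m.any():
        P=S[m>0]; x,y,w,h=cv2.boundingRect(m); c=(x+w/2,y+h/2)
        print(n,len(P),'z pct',np.percentile(P[:,2],[5,50,95]).round(1),'bbox centre at mid height',ray(s,*c,p[2]+7).round(1),'tcp',p.round(1))
        print('  range',np.percentile(P,[3,97],axis=0).round(1).tolist())
E
python3 red.py
```

```text
side 321 z pct [161.7 171.6 176.6] bbox centre at mid height [ 429.  -348.3  165.7] tcp [ 432.5 -345.   158.7]
  range [[408.0, -369.5, 160.5], [448.5, -325.7, 177.7]]
top 15 z pct [168.  176.  178.9] bbox centre at mid height [ 431.1 -339.8  165.7] tcp [ 432.5 -345.   158.7]
  range [[411.5, -341.8, 167.2], [452.8, -330.0, 179.0]]
```

Emit:
play_rows:
  angular:
    - [0,0,0]
    - [0,0,0]
    - [0,0,0]
    - [0,0,0]
    - [0,0,0]
    - [0,0,0]
    - [0,0,0]
    - [0,0,0]
    - [0,0,0]
    - [0,0,0]
    - [0,0,0]
    - [0,0,0]
  travel:
    - [0,-0.025,0.03]
    - [0,-0.049,0.061]
    - [0,-0.07,0.092]
    - [0,-0.092,0.123]
    - [0,-0.115,0.153]
    - [0,-0.13,0.174]
    - [0,-0.139,0.184]
    - [0,-0.139,0.184]
    - [0,-0.139,0.184]
    - [0,-0.139,0.184]
    - [0,-0.139,0.184]
    - [0,-0.139,0.184]
  jaw: [0.04,0.04,0.04,0.04,0.04,0.04,0.04,0.04,0.04,0.04,0.04,0.04]

```text
time: 19.82
position: [537.5, -141.2, 159.2]
tcp_rot: [1.467, 1.571, -3.072]
force: [-0.2, -0.6, 0.1]
gripper_width: 45.1
```

```bash
python3 red.py; python3 -c "
from h import *
go([538,-139,125],100);go([538,-139,85],100);go([546.5,-138,50],100); s=cap('side'); u,v=map(int,proj(s,[540,-138,100])); cv2.imwrite('pics/s5.png',cv2.resize(s['frame'][v-65:v+65,u-65:u+65],None,fx=4,fy=4))"
```

```text
side 195 z pct [161.3 170.4 176.7] bbox centre at mid height [ 535.3 -142.6  166.2] tcp [ 537.5 -141.2  159.2]
  range [[512.0, -166.3, 161.0], [552.5, -121.8, 177.4]]
angular [-0.08 -0.   -0.  ] travel m [ 0.0343 -0.0006  0.0018] dist 34.3 J [-0.36  0.48  1.6  -0.    1.06 -2.11] [-0.4  0.5  0.2]
angular [-0.08 -0.   -0.  ] travel m [ 0.0743 -0.0006  0.0018] dist 74.3 J [-0.36  0.48  1.6  -0.    1.06 -2.11] [-0.4  0.5  0.2]
angular [-0.08 -0.   -0.  ] travel m [ 0.1093 -0.0092  0.0014] dist 109.7 J [-0.36  0.48  1.6  -0.    1.06 -2.11] [-0.4  0.5  0.2]
```

View pics/s5.png

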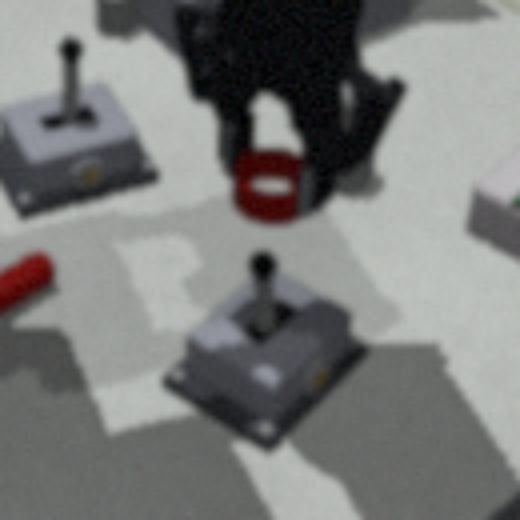

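The collar (268,190) hangs above the knob (263,265), and the 2 mm correction brings them into line. Now I'll descend over the knob.

Emit:
play_rows:
  angular:
    - [0,0,0]
    - [0,0,0]
    - [0,0,0]
    - [0,0,0]
    - [0,0,0]
    - [0,0,0]
    - [0,0,0]
  travel:
    - [0.01,-0.001,0.002]
    - [0.02,-0.001,0.002]
    - [0.03,-0.001,0.002]
    - [0.04,-0.001,0.002]
    - [0.045,-0.001,0.002]
    - [0.05,-0.001,0.002]
    - [0.05,-0.001,0.002]
  jaw: [0.04,0.04,0.04,0.04,0.04,0.04,0.04]

```text
time: 20.55
position: [538.2, -137.8, 108.1]
tcp_rot: [1.048, 1.569, 2.793]
force: [0.9, 0.3, -0.3]
gripper_width: 45.1
```

Emit:
play_rows:
  angular:
    - [0,0,0]
    - [0,0,0]
    - [0,0,0]
    - [0,0,0]
    - [0,0,0]
    - [0,0,0]
    - [0,0,0]
  travel:
    - [0.005,0,0]
    - [0.01,0,0]
    - [0.015,0,0]
    - [0.02,0,0]
    - [0.024,0,0]
    - [0.024,0,0]
    - [0.024,0,0]
  jaw: [0.04,0.04,0.04,0.04,0.04,0.04,0.04]

```text
time: 21.13
position: [538.5, -137.9, 85.0]
tcp_rot: [1.046, 1.57, 2.791]
force: [0.1, -0.7, -1.1]
gripper_width: 45.0
```

```bash
python3 red.py; python3 -c "
from h import *
go([546.5,-138,50],100); s=cap('side'); u,v=map(int,proj(s,[540,-138,80])); cv2.imwrite('pics/s6.png',cv2.resize(s['frame'][v-45:v+45,u-45:u+45],None,fx=6,fy=6))"
```

```text
side 174 z pct [ 83.9  97.5 102.8] bbox centre at mid height [ 532.5 -142.4   92. ] tcp [ 538.5 -137.9   85. ]
  range [[514.1, -162.1, 82.7], [553.6, -120.2, 105.7]]
angular [-0.01 -0.01  0.01] travel m [ 0.0354 -0.0077 -0.0013] dist 36.3 J [-0.36  0.58  1.67 -0.    0.89 -2.1 ] [ 0.6  0.4 -0.7]
```

View pics/s6.png

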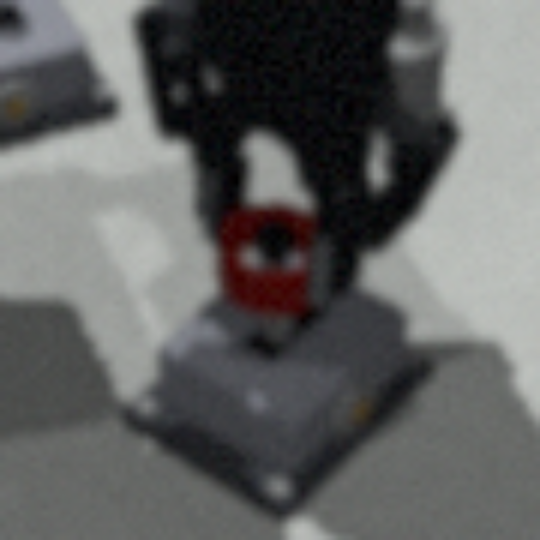

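The knob (275,235) is inside the ring and nothing is touching. I'll descend while shifting forward.

Emit:
play_rows:
  angular:
    - [0,0,0]
    - [0,0,0]
    - [0,0,0]
    - [0,0,0]
    - [0,0,0]
    - [0,0,0]
    - [0,0,0]
    - [0,0,0]
  travel:
    - [0.005,-0.001,0]
    - [0.01,-0.002,0]
    - [0.015,-0.003,0]
    - [0.02,-0.004,0]
    - [0.025,-0.005,-0.001]
    - [0.03,-0.007,-0.001]
    - [0.033,-0.0075,-0.001]
    - [0.033,-0.0075,-0.001]
  jaw: [0.04,0.04,0.04,0.04,0.04,0.04,0.04,0.04]

```text
time: 21.95
position: [546.0, -137.6, 51.5]
tcp_rot: [1.025, 1.57, 2.771]
force: [-0.1, 0.6, -1.2]
gripper_width: 45.1
```

Emit:
play_rows:
  angular:
    - [0,0,0]
    - [0,0,0]
    - [0,0,0]
  travel:
    - [0.001,0,0]
    - [0.001,0,0]
    - [0.001,0,0]
  jaw: [0.04,0.04,0.04]

```text
time: 22.2
position: [546.2, -137.7, 51.5]
tcp_rot: [-2.154, 1.57, -0.409]
force: [1.3, 0.6, -0.3]
gripper_width: 45.2
```

Emit:
play_rows:
  angular:
    - [0,0,0]
    - [0,0,0]
    - [0,0,0]
    - [0,0,0]
  travel:
    - [0.001,0,0]
    - [0.001,0,0]
    - [0.001,0,0]
    - [0.001,0,0]
  jaw: [0.04,0.04,0.04,0.04]

```text
time: 22.53
position: [546.2, -137.7, 50.3]
tcp_rot: [-2.835, 1.571, -1.09]
force: [-0.1, -0.0, -0.3]
gripper_width: 44.7
```

Emit:
play_rows:
  angular:
    - [0,0,0]
    - [0,0,0]
    - [0,0,0]
    - [0,0,0]
  travel:
    - [0.001,0,0]
    - [0.001,0,0]
    - [0.001,0,0]
    - [0.001,0,0]
  jaw: [0.04,0.04,0.04,0.04]

```text
time: 22.87
position: [546.3, -137.7, 49.5]
tcp_rot: [-2.076, 1.57, -0.331]
force: [-0.7, 0.8, 5.4]
gripper_width: 45.1
```

The collar is seated (5 N up at the expected height). Release, then lift.

Emit:
play_rows:
  angular:
    - [0,0,0]
    - [0,0,0]
    - [0,0,0]
    - [0,0,0]
    - [0,0,0]
    - [0,0,0]
    - [0,0,0]
  travel:
    - [0,0,0]
    - [0,0,0]
    - [0,0,0]
    - [0,0,0]
    - [0,0,0]
    - [0,0,0]
    - [0,0,0]
  jaw: [0.05,0.06,0.07,0.085,0.085,0.085,0.085]

```text
time: 23.45
position: [546.2, -137.7, 49.3]
tcp_rot: [1.523, 1.571, -3.015]
force: [-0.1, 0.4, -0.4]
gripper_width: 85.2
```

Emit:
play_rows:
  angular:
    - [0,0,0]
    - [0,0,0]
    - [0,0,0]
    - [0,0,0]
    - [0,0,0]
    - [0,0,0]
    - [0,0,0]
    - [0,0,0]
    - [0,0,0]
    - [0,0,0]
    - [0,0,0]
    - [0,0,0]
    - [0,0,0]
  travel:
    - [-0.01,0,0]
    - [-0.03,0,0]
    - [-0.06,0,0]
    - [-0.09,0,0]
    - [-0.12,0,0]
    - [-0.15,0,0]
    - [-0.15,0.02,0.04]
    - [-0.15,0.03,0.08]
    - [-0.15,0.03,0.12]
    - [-0.15,0.03,0.16]
    - [-0.15,0.03,0.2]
    - [-0.15,0.03,0.2]
    - [-0.15,0.03,0.2]
  jaw: [0.085,0.085,0.085,0.085,0.085,0.085,0.085,0.085,0.085,0.085,0.085,0.085,0.085]

```text
time: 24.53
position: [481.4, 55.9, 200.1]
tcp_rot: [-1.665, 1.57, 0.084]
force: [-0.5, -0.3, -0.2]
gripper_width: 85.1
```

```bash
cat > chk.py <<'E'
from h import *
for n in('top','side'):
    c=cap(n); W=cloud(c); hsv=cv2.cvtColor(c['frame'],cv2.COLOR_BGR2HSV)
    red=(cv2.inRange(hsv,(0,120,30),(8,255,255))|cv2.inRange(hsv,(172,120,30),(180,255,255)))>0
    near=np.hypot(W[...,0]-551,W[...,1]+137.3)<55
    P=W[red&near]; top=P[P[:,2]>np.percentile(P[:,2],50)]
    v,u=np.nonzero(red&near)
    print(n,'red n',len(P),'z pct',np.percentile(P[:,2],[5,50,95]).round(1),'bbox centre@67',ray(c,(u.min()+u.max())/2,(v.min()+v.max())/2,67).round(1))
    if n=='top':
        q=P[P[:,2]>60]; A=np.c_[q[:,:2],np.ones(len(q))]; print(' plane slope',np.linalg.lstsq(A,q[:,2],rcond=None)[0][:2].round(3))
        k=W[near&(W[...,2]>100)&(W[...,2]<125)]; print(' knob',k.mean(0).round(1),len(k))
        g=(cv2.inRange(hsv,(45,100,40),(80,255,255))).astype(np.uint8)
        for kk in cv2.findContours(g,0,2)[0]:
            if cv2.contourArea(kk)>60: print(' green',cv2.minEnclosingCircle(kk)[0])
    else:
        a,b=map(int,proj(c,[546,-138,65])); cv2.imwrite('pics/s7.png',cv2.resize(c['frame'][b-50:b+50,a-50:a+50],None,fx=5,fy=5))
E
python3 chk.py
```

```text
top red n 141 z pct [45.8 66.4 70.1] bbox centre@67 [ 545. -136.   67.]
 plane slope [-0.043 -0.011]
 knob [ 536.5 -138.4  111. ] 44
 green (404.27777099609375, 201.72222900390625)
 green (404.6847839355469, 170.5978240966797)
 green (349.3195495605469, 98.0225601196289)
side red n 182 z pct [48.5 61.5 67. ] bbox centre@67 [ 537.2 -146.6   67. ]
```

View pics/s7.png

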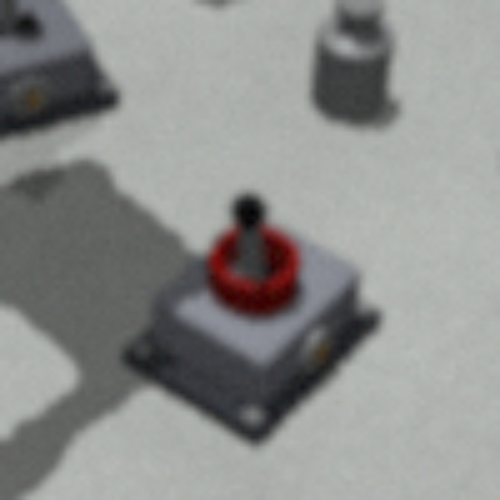

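The collar (255,268) lies flat on the housing top with the leaning arm through it. Handing in.

```bash
python3 -c "
from rig import bot
print(bot.sign_off())"
```

```text
the job is handed in; nothing more can be done
None
```

The job is done and handed in at about 25 s of the 72 s allowed; the sign-off reports no verdict, so I don't have a result.

**Rocking test:** arm 1 (right housing) is the loose one. Arms 3 and 2 met a firm stop at the sound position, with at most about 8 N on the wrist. I only pushed these two away from the robot. Arm 1 moved freely to about ±0.16 rad each way, with stop forces of about 5 N and 3 N. I left it leaning towards the robot and set the red collar over it.

**Last checks:**
- **Arm:** from above, the knob is about 14.6 mm towards the robot, which is about −0.157 rad.
- **Collar:** its centre is about 6 mm from the housing centre and its top is at about 67 mm, so its underside is at about 45 mm. The side picture shows it flat with the arm through it. A rough plane fit to the depth gave a slope of about 0.04.
- **Green collars:** within half a pixel of where they started.
- **Weights and screwdriver:** I did not measure these at the end; the arm passed above them and never reached down to them.
- **Gripper:** clear of everything.

**Disagreement:** the side camera put the collar centre about 13 mm away from the top view. It sees more of the collar's near wall, and it was also off by several millimetres earlier, so I relied on the top view.

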